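# Roll the adjuster wheel until the jaw meets the gauge mark

## Robot

A 7-joint arm with a two-finger parallel gripper is mounted at the origin on a cart in front of the work surface, level with it; the furniture and walls round the work are solid. World frame = base frame: x ahead of the robot, y to its left, z up, the work surface at z = 0. Lengths are in m, angles in rad, forces in N, time in s.
With the tool pointing down it reaches from about 0.35 to 0.9 m from the base axis. Payload 8.1 kg.
Tool frame: the origin (TCP) lies between the finger pads; the fingertips stand 22 mm ahead of it and the grasp point (between the pads) lies 3 mm ahead of it (tip_extent is the z of the fingertips in the tool frame, in m); z points along the fingers, y is the line along which they close (so a half turn about z gives the same grasp; the last joint's range is limited). The gripper opens to 85 mm and grips with 20 to 120 N. Pads are 22 mm wide; open, the fingers measure 114 mm over their backs; the gripper's body (76 mm by 85 mm) begins 54 mm behind the grasp point. The pads swing forward as they close: fully open they stand 13 mm farther back than shut.
Start: joints at [-1.299, 0.434, 0.025, 1.573, -0.012, 1.134, -0.075], TCP at [0.229, 0.582, 0.253] pointing down, gripper open.
Joint ranges: [-2.62, 2.62], [-0.44, 2.09], [-1.27, 1.32], [0.08, 2.57], [-1.32, 4.46], [0.12, 2], [-2.74, 2.74]. Speed limits (rad/s): [2.22, 2.22, 3.01, 3.01, 3.14, 3.14, 3.14].

## Interface

Orientations are given as a unit quaternion [w, x, y, z].
In Python, from workcell import * gives the robot as it stands.
- The arm moves only by the tool arm_command, never from a script. Its argument "rows" is a list of rows, each an object with "claw": the opening, from 0 (shut) to 1 (fully open); "slide": the shift along the tool's x, y, z in m, a list of three; "spin": the turn about the tool's z in rad. In form: [{"claw": claw, "slide": [dx, dy, dz], "spin": spin}, ...]. A call has 1 to 5 rows; each row is the pose to reach, as a shift and turn from the pose commanded when the call began, along the tool's axes at that moment; what a row does not reach only later rows make up. A row lasts 1/8 s, in which the tool goes at most 62.5 mm and 10.7 degrees, less where a joint would pass 70% of its speed; a pose out of reach is approached as far as the arm can. A call with a gripper value outside its range is refused whole. The fingers move at their own pace and stop on an object; the grip force is fixed at half the most. Time passes only in rows, so rows that repeat a pose let the fingers close. It gives the time, the measured TCP pose, the force, the opening and the grip force at its end, in the units of the state.
- get_obs(): the state, without advancing time (a new reading comes with each control period).
- get_image(name): name is "scene" or "side" or "wrist"; returns (picture, depth): 480x640x3 uint8, blue, green, red; 480x640 float32, m along the optical axis (not along the pixel's ray), 0 where there is no reading.
- get_calibration(name): a dict with "vfov" (degrees; the focal length in pixels is half the picture's height over the tangent of half this angle, whatever the lens; pixels are square), "cx", "cy" (the principal point, pixels), "cam_to_world" (4x4, takes a point from camera to world coordinates). Camera axes: x right, y up, looking along -z (the intrinsics and any distortion apply to the point x, -y, -z); pixel columns grow to the right and rows downward; lengths in m; the calibration is good to about 2 mm. A picture is of the moment at which its call begins: read the wrist's pose just before it. get_calibration takes no time and is no camera call; for the wrist camera it gives the pose at the moment of the call.
- hand_in(): hands the job in; it is judged then, once.
The state is a dict: "time_s": time; "qpos": joint angles; "qvel": joint speeds; "tau": joint torques, N m; "position": TCP position; "eef_rot": TCP orientation; "contact_force": force on the tool from outside, world axes, zero at the start; "ft_torque": the same for the moment, N m; "width": opening from 0.0 (shut) to 1.0 (fully open); "grip_force": force on a finger pad.
Only numpy, scipy, OpenCV 4.12 (cv2) and the standard library are available. Lean on these libraries where they do the work, as an engineer would, in place of code of your own. Each camera call takes 0.05 s, during which the arm holds its last target. There are 200 camera calls.

## Task

Set the gap of the specimen gauge for the next mortar cube: with a fingertip resting gently on top of the knurled adjuster wheel, roll the wheel, stroke after stroke, until the sliding jaw has closed so far that its pointer stands at the pointed gauge mark on the scale, tip facing tip. Turn only the wheel: do not push the jaw or the mark themselves, grasp and lift nothing, leave the things standing around it where they are, and finish with the hand clear.

Things in the scene. Friction and masses are not known exactly. Their poses are not given: they have to be found in the camera images.
- fixture: the specimen gauge, fixed to the worktop: grey base plate 90 x 210 x 10 mm (x, y, z), origin at the centre of its underside. Along its y: at the -y end a fixed steel anvil 46 mm high, at the +y end the knurled wheel between two grey cheeks 46 mm high, between them the sliding jaw (top 45 mm up) on two rods. A scale strip, ticks every 5 mm, lies along the -x edge. The wheel's end is the one nearer the robot
- jaw: steel sliding jaw, 60 x 20 x 30 mm; origin 4 mm under the middle of its underside, 10 mm above the worktop. It moves along the gauge's y only, toward -y (toward the anvil, closing the gap) as the top of the wheel is rolled toward -y: 8 mm for each radian of the wheel. It has 50 mm of travel from fully open and starts 4 mm or less from there
- wheel: dark knurled adjuster wheel standing upright, 56 mm diameter, 18 mm wide, axle along the gauge's x; origin at its centre, 48 mm above the worktop. Only its upper part stands free of the cheeks. Wheel and jaw ride on one sprung carriage: it gives way downward by up to 5 mm (about 1 N, then 1.8 N per mm) and comes up again. Keep the press under 25 N. It stays turned where it is left
- wheel_top (a point): topmost point of the wheel's rim, 76 mm above the worktop; does not turn with the wheel. A fingertip pressed down here 2 to 4 mm and drawn along the gauge's y carries the rim with it by friction (about 1 N along the rim, 2 N at 40 mm/s): 3.5 mm of stroke moves the jaw 1 mm. Drawn toward -y (to the anvil) the jaw closes, toward +y it opens. Strokes of up to about 30 mm keep contact
- jaw_pointer (a point): tip of the dark wedge pointer on the jaw's -x side, in line with the jaw's gap face, 19 mm above the worktop; it moves with the jaw
- gauge_mark (a point): tip of the dark wedge of the gauge mark, which sits on a small fixed rider on the scale strip and points to the gauge's +x, 19 mm above the worktop. Its axes are those of the gauge. At the start it lies 10 to 36 mm on the -y side of the jaw's pointer; in the end the two tips have the same y in the gauge's frame (they stay 2 mm apart in x)
- rider: the rider that carries the gauge mark: 12 mm wide along y, top of its steel screw 27 mm above the worktop; origin under the mark's tip
- mortar_3: bystander: grey mortar cube, 50 mm, origin under its centre
- cal_weight_2: bystander: calibration weight, 30 mm diameter, 42 mm high, origin under its centre
- cal_weight_0: bystander: smaller calibration weight, 24 mm diameter, 34 mm high, origin under its centre
- timer: bystander: flat white timer, 62 x 62 x 20 mm, origin under its centre

How it is judged:
On the way, in this order (a step that is already met when the one before it is completed fails the run):
1. a fingertip rests on the wheel while the gap is still open beyond the mark (contact force between the fingers and wheel above 0.5 N and y of jaw_pointer in the frame of gauge_mark above 0.004 m), for 0.05 s.
2. the jaw's pointer has been brought to the mark by rolling the wheel (y of jaw_pointer in the frame of gauge_mark between -0.002 and 0.002 m), for 0.2 s.
At the end, for the whole second after the job is handed in: the jaw's pointer stands at the gauge mark within 2 mm along the gauge, at rest, and the four bystanders are within 10 mm of where they stood (all of step 2 and linear speed of jaw below 0.003 m/s and distance of each of mortar_3, cal_weight_2, cal_weight_0, timer from where it was at the start of the episode below 0.01 m); the robot touches nothing.
It fails at once if the jaw is pushed directly instead of being driven by the wheel (contact force between the arm and jaw above 1.5 N).
It fails at once if the jaw is pushed directly by the fingers (contact force between the fingers and jaw above 1.5 N).
It fails at once if the gauge mark's rider is pushed (contact force between any of the arm, the fingers and rider above 3 N).
It fails at once if the wheel is pressed harder than 25 N (contact force between the fingers and wheel above 25 N).
It fails at once if a bystander is moved by more than 15 mm (distance of any of mortar_3, cal_weight_2, cal_weight_0, timer from where it was at the start of the episode above 0.015 m).
It also fails if it takes over 58 s, if anything falls off the work surface, if the arm or the gripper's body presses on something with over 40 N, if the wrist force passes 120 N, or if a joint passes its speed limit or range.

## Working session

There is one attempt and no reset: what is moved stays moved. The work goes in short steps, Python scripts to look and compute and a tool call to move; the robot and the scene stay as the last step left them, time stands still between calls to the robot, and variables do not carry over. Pictures are saved under pics/ and viewed, at most 10 in all, crops included, and the job is handed in when it is done.

Besides the shell and the picture viewer there is one more tool, called after "Call:" as name([rows], argument=value, ...), one row to a line, values as JSON. arm_command: Moves the arm, as the interface text tells. Its arguments: {"type":"object","properties":{"rows":{"type":"array"}},"required":["rows"]}

```bash
mkdir -p pics
cat > h.py <<'E'
from workcell import *
import numpy as np, cv2
def K(c):
    f=240/np.tan(np.radians(c['vfov'])/2); return f,c['cx'],c['cy']
def px2w(c,u,v,d):
    f,cx,cy=K(c); p=np.array([(u-cx)/f*d,-(v-cy)/f*d,-d,1]); return (np.array(c['cam_to_world'])@p)[:3]
def px2z(c,u,v,z):
    T=np.array(c['cam_to_world']); a=T[:3,3]; b=px2w(c,u,v,1.0); t=(z-a[2])/(b[2]-a[2]); return a+t*(b-a)
E
python3 - <<'E'
from h import *
o=get_obs();print({k:np.round(v,3) for k,v in o.items()})
for n in('scene','side'):
    p,d=get_image(n);cv2.imwrite(f'pics/{n}0.png',p);np.save(f'{n}0.npy',d);c=get_calibration(n);print(n,c)
E
```

```text
{'time_s': np.float64(0.0), 'qpos': array([-1.299,  0.435,  0.025,  1.574, -0.012,  1.134, -0.075]), 'qvel': array([ 0.002,  0.001,  0.002,  0.001, -0.002, -0.   ,  0.001]), 'tau': array([ 1.0000e-03, -6.7048e+01,  1.0250e+00, -3.1621e+01,  1.5000e-02,
        1.3000e-02,  0.0000e+00]), 'position': array([0.229, 0.581, 0.253]), 'eef_rot': array([-0.   ,  0.186,  0.982, -0.001]), 'contact_force': array([0.698, 0.43 , 0.154]), 'ft_torque': array([ 0.054,  0.008, -0.038]), 'grip_force': np.float64(0.0), 'width': np.float64(1.002)}
scene {'vfov': 49.496567967692016, 'cx': 326.7826877684297, 'cy': 239.60610210735084, 'cam_to_world': array([[-0.85588906,  0.30136327, -0.42027858,  0.17433742],
       [-0.51656655, -0.45927555,  0.72265134,  1.01267931],
       [ 0.0247569 ,  0.83561124,  0.54876311,  0.54380611],
       [ 0.        ,  0.        ,  0.        ,  1.        ]])}
side {'vfov': 46.139761184638544, 'cx': 312.70271703713723, 'cy': 237.21477363560712, 'cam_to_world': array([[ 0.90430461,  0.20700242, -0.37334056,  0.23173584],
       [-0.42671907,  0.41374871, -0.8041908 , -0.31273347],
       [-0.01200026,  0.88654498,  0.46248675,  0.48133554],
       [ 0.        ,  0.        ,  0.        ,  1.        ]])}
```

View pics/scene0.png

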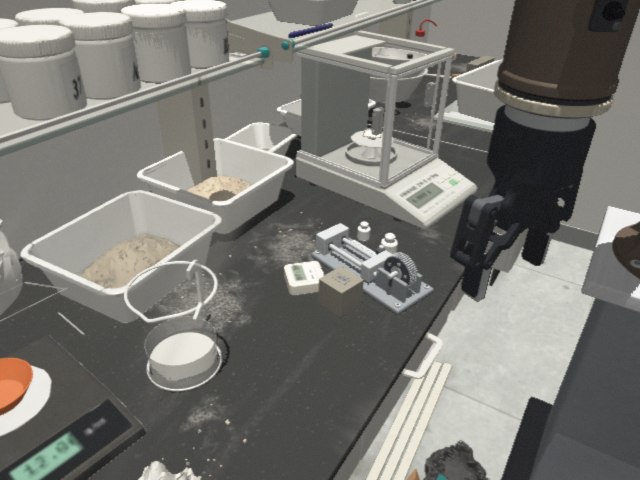

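View pics/side0.png

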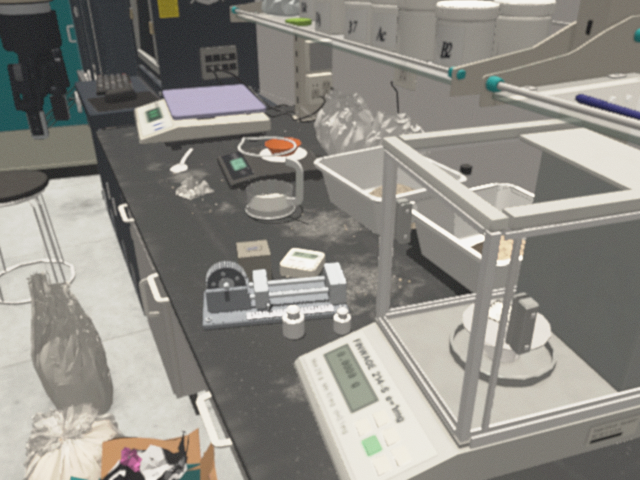

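The gauge has its wheel end towards the robot (scene ≈(405,270), side ≈(226,280)). The scale strip faces the side camera, with the weights at (293,322) and (342,320). I'll enlarge both views.

Run:
```python
from h import *
a=cv2.imread('pics/side0.png')[250:340,190:360];cv2.imwrite('pics/s1.png',cv2.resize(a,None,fx=4.6,fy=4.6,interpolation=cv2.INTER_CUBIC))
b=cv2.imread('pics/scene0.png')[215:315,280:440];cv2.imwrite('pics/c1.png',cv2.resize(b,None,fx=5,fy=5,interpolation=cv2.INTER_CUBIC))
```

```text
(no output)
```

View pics/s1.png

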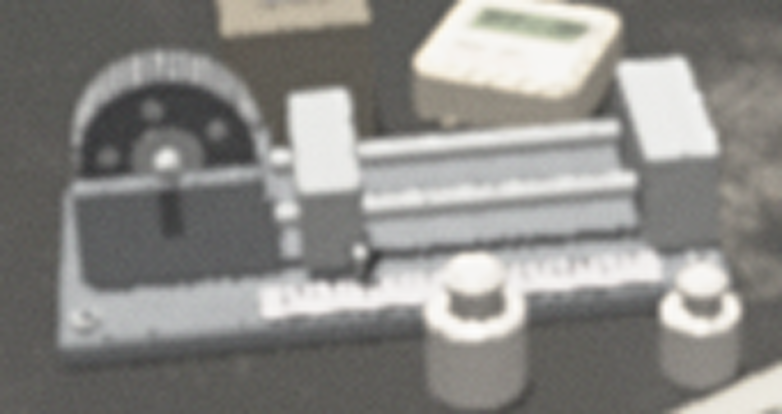

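View pics/c1.png

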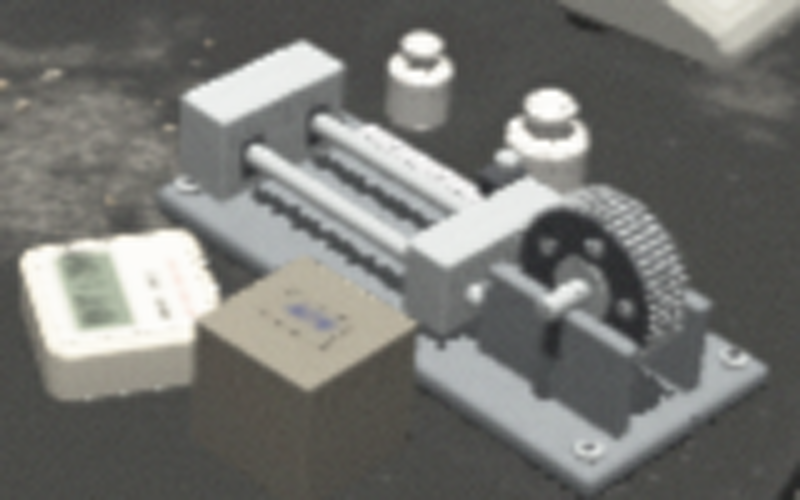

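```bash
cat > fit.py <<'E'
from h import *
from scipy.optimize import least_squares
cs={n:get_calibration(n) for n in('scene','side')}
S=lambda x,y:(190+x/4.6,250+y/4.6); C=lambda x,y:(280+x/5,215+y/5)
obs=[('side',S(60,345),(-.045,.105,.01)),('scene',C(590,485),(.045,.105,.01)),('scene',C(767,368),(-.045,.105,.01)),('scene',C(160,195),(.045,-.105,.01))]
def proj(c,p):
    f,cx,cy=K(c);q=np.linalg.inv(c['cam_to_world'])@np.append(p,1);return np.array([cx+f*q[0]/-q[2],cy-f*q[1]/-q[2]])
def g2w(t,p):
    R=np.array([[np.cos(t[2]),-np.sin(t[2])],[np.sin(t[2]),np.cos(t[2])]]);return np.append(R@p[:2]+t[:2],p[2])
# anvil -y face assumed at plate end minus unknown a; wheel silhouettes
obs+=[('side',S(160,50),None)]
E
python3 - <<'E'
from fit import *
ob=[o for o in obs if o[2]]
r=least_squares(lambda t:np.concatenate([proj(cs[n],g2w(t,np.array(p)))-uv for n,uv,p in ob]),[.5,.2,1.57])
t=r.x;print(t,np.round(r.fun,1))
def inv(p):
    d=np.array(p[:2])-t[:2];c,s=np.cos(t[2]),np.sin(t[2]);return np.round([c*d[0]+s*d[1],-s*d[0]+c*d[1],p[2]],4)
def lab(n,uv,z,s): print(s,inv(px2z(cs[n],*uv,z)),np.round(px2z(cs[n],*uv,z),4))
for q in[(290,97),(348,90),(357,187),(303,192)]: lab('side',S(*q),.045,'jawtop')
for q in[(620,65),(688,57),(716,155),(652,163)]: lab('side',S(*q),.046,'anvil')
for q in[(182,97),(303,40),(345,65),(222,125)]: lab('scene',C(*q),.046,'anvil sc')
lab('side',S(365,255),.019,'pointer');lab('scene',C(507,157),.027,'screw')
lab('side',S(165,160),.048,'axle side');lab('scene',C(578,290),.048,'axle sc')
for n,uv in(('side',S(160,65)),('scene',C(620,205))):
    d=np.load(f'{n}0.npy');i=int(round(uv[0])),int(round(uv[1]));print('rim',inv(px2w(cs[n],*i,d[i[1],i[0]])))
E
```

```text
[0.47333352 0.34958085 1.27841783] [-1.6 -0.1 -0.  -0.6  0.7 -0.7 -2.1 -1.6]
jawtop [0.0305 0.0267 0.045 ] [0.4566 0.3865 0.045 ]
jawtop [0.0318 0.0076 0.045 ] [0.4752 0.3822 0.045 ]
jawtop [-0.027   0.0092  0.045 ] [0.4567 0.3263 0.045 ]
jawtop [-0.0271  0.0258  0.045 ] [0.4408 0.3311 0.045 ]
anvil [ 0.0311 -0.0829  0.046 ] [0.5617 0.3555 0.046 ]
anvil [ 0.0325 -0.1062  0.046 ] [0.5844 0.3501 0.046 ]
anvil [-0.029  -0.1032  0.046 ] [0.5638 0.2921 0.046 ]
anvil [-0.0302 -0.0827  0.046 ] [0.5438 0.2968 0.046 ]
anvil sc [ 0.0338 -0.1008  0.046 ] [0.5796 0.3529 0.046 ]
anvil sc [-0.0257 -0.1014  0.046 ] [0.563  0.2957 0.046 ]
anvil sc [-0.0255 -0.0791  0.046 ] [0.5417 0.3024 0.046 ]
anvil sc [ 0.035  -0.0783  0.046 ] [0.5584 0.3605 0.046 ]
pointer [-0.0262  0.0079  0.019 ] [0.4582 0.3268 0.019 ]
screw [-0.0487 -0.0188  0.027 ] [0.4773 0.2975 0.027 ]
axle side [-0.0063  0.0674  0.048 ] [0.407 0.363 0.048]
axle sc [0.014  0.0677 0.048 ] [0.4125 0.3825 0.048 ]
rim [0.0054 0.0662 0.0757]
rim [-0.0008  0.0687  0.0749]
```

```bash
cat >> fit.py <<'E'
t=np.array([0.4733,0.3496,1.2784])
def slide(p,o=None):
    from scipy.spatial.transform import Rotation as R
    o=o or get_obs();q=o['eef_rot'];M=R.from_quat([q[1],q[2],q[3],q[0]]).as_matrix()
    gy=np.array([-np.sin(t[2]),np.cos(t[2]),0]);gx=np.array([np.cos(t[2]),np.sin(t[2]),0]);tc=M.T@gy
    print('t',o['time_s'],'pos',np.round(o['position'],4),'F',np.round(o['contact_force'],2),'w',o['width'])
    e=o['position']-np.append(t[:2],0);print('tcp in gauge',np.round([gx@e,gy@e,e[2]],4))
    print('slide',np.round(M.T@(p-o['position']),4),'spin',np.arctan2(tc[1],tc[0]),'tilt',np.round(M[:,2],3))
E
python3 - <<'E'
from fit import *
w=g2w(t,np.array([0,.067,.2]));print(w);slide(w)
E
```

```text
[0.40914376 0.36891259 0.2       ]
t 0.1 pos [0.2287 0.5812 0.2526] F [0.32 0.22 0.06] w 1.0037975893914834
tcp in gauge [0.1513 0.301  0.2526]
slide [-0.2456 -0.1314  0.0528] spin -0.0824592905738698 tilt [-0.    -0.001 -1.   ]
```

Call:
arm_command([
  {"claw": 0, "slide": [-0.05, -0.026, 0.0], "spin": -0.02},
  {"claw": 0, "slide": [-0.1, -0.052, 0.01], "spin": -0.04},
  {"claw": 0, "slide": [-0.15, -0.079, 0.02], "spin": -0.08},
  {"claw": 0, "slide": [-0.2, -0.105, 0.035], "spin": -0.082},
  {"claw": 0, "slide": [-0.2456, -0.1314, 0.05], "spin": -0.082},
])

```text
time_s: 0.72
position: [0.4104, 0.3676, 0.2028]
eef_rot: [0.0, 0.146, 0.989, -0.0]
contact_force: [-0.2, 0.7, -0.4]
width: -0.003
grip_force: 0.0
```

Run:
```python
from fit import *
slide(g2w(t,np.array([0,.067,.2])))
c=get_calibration('wrist');p,d=get_image('wrist');cv2.imwrite('pics/w1.png',p);np.save('w1.npy',d);np.save('w1c.npy',c,allow_pickle=True)
slide(g2w(t,np.array([0,.067,.103])))
```

```text
t 0.725 pos [0.4104 0.3676 0.2028] F [-0.2   0.74 -0.36] w -0.0032327958906746205
tcp in gauge [-0.0009  0.0654  0.2028]
slide [0.0016 0.0009 0.0028] spin -0.0009719122840215993 tilt [ 0. -0. -1.]
t 0.775 pos [0.4149 0.3597 0.2009] F [ 4.13 -7.13 -0.84] w -0.0034405250369318537
tcp in gauge [-0.0071  0.0588  0.2009]
slide [0.0085 0.0076 0.0978] spin -0.009325920539407975 tilt [ 0.001 -0.006 -1.   ]
```

View pics/w1.png

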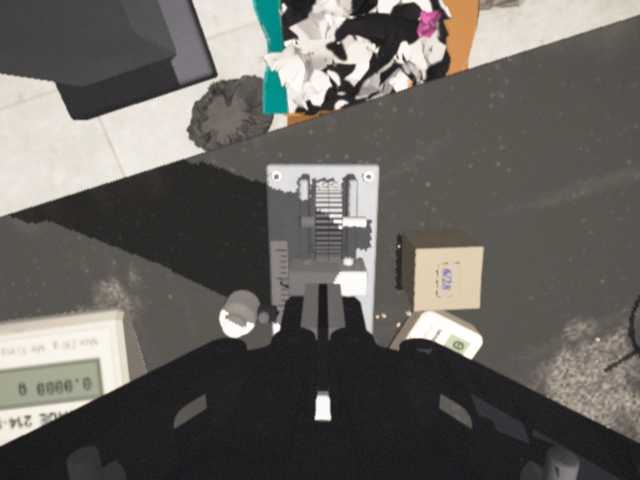

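The wrist view shows the plate at (267–379, 165–330), the wheel at (328,220) centred on the plate, the mortar cube at (443,275) and the weight at (240,315). The fingers hide the pointer and mark, so I'll shift the hand toward the anvil to measure them.

Call:
arm_command([
  {"claw": 0, "slide": [-0.03, 0, 0], "spin": 0},
  {"claw": 0, "slide": [-0.06, 0, 0], "spin": 0},
  {"claw": 0, "slide": [-0.08, 0, 0], "spin": 0},
  {"claw": 0, "slide": [-0.08, 0, 0], "spin": 0},
  {"claw": 0, "slide": [-0.08, 0, 0], "spin": 0},
])

```text
time_s: 1.4
position: [0.4847, 0.347, 0.2031]
eef_rot: [-0.001, 0.145, 0.989, -0.0]
contact_force: [0.0, -0.8, -0.5]
width: -0.002
grip_force: 0.0
```

Run:
```python
from fit import *
import pickle
slide(g2w(t,np.array([0,.067,.2])))
c=get_calibration('wrist');p,d=get_image('wrist');np.save('w2.npy',d);pickle.dump(c,open('w2c.pkl','wb'));cv2.imwrite('pics/w2full.png',p)
f,cx,cy=K(c)
q=np.linalg.inv(c['cam_to_world'])@np.append(g2w(t,np.array([-.03,-.01,.019])),1);u,v=cx+f*q[0]/-q[2],cy-f*q[1]/-q[2];print(u,v,f,c)
cv2.imwrite('pics/w2.png',cv2.resize(p[130:310,210:410],None,fx=3.3,fy=3.3,interpolation=cv2.INTER_CUBIC))
```

```text
t 1.4 pos [0.4847 0.347  0.2031] F [ 0.01 -0.84 -0.52] w -0.0015217271332268066
tcp in gauge [ 0.0008 -0.0116  0.2031]
slide [ 0.0786 -0.0007  0.0032] spin 0.0006121734597865219 tilt [-0.001  0.    -1.   ]
283.27514611251746 212.34021142166972 396.20840969174645 {'vfov': 62.41008423671856, 'cx': 322.49020563665005, 'cy': 234.97218284204854, 'cam_to_world': array([[ 2.86207998e-01, -9.22364744e-01, -2.59476898e-01,
         4.18454076e-01],
       [ 9.58167510e-01,  2.75534749e-01,  7.74314270e-02,
         3.66909799e-01],
       [ 7.48836582e-05, -2.70783827e-01,  9.62640179e-01,
         3.24685805e-01],
       [ 0.00000000e+00,  0.00000000e+00,  0.00000000e+00,
         1.00000000e+00]])}
```

View pics/w2.png

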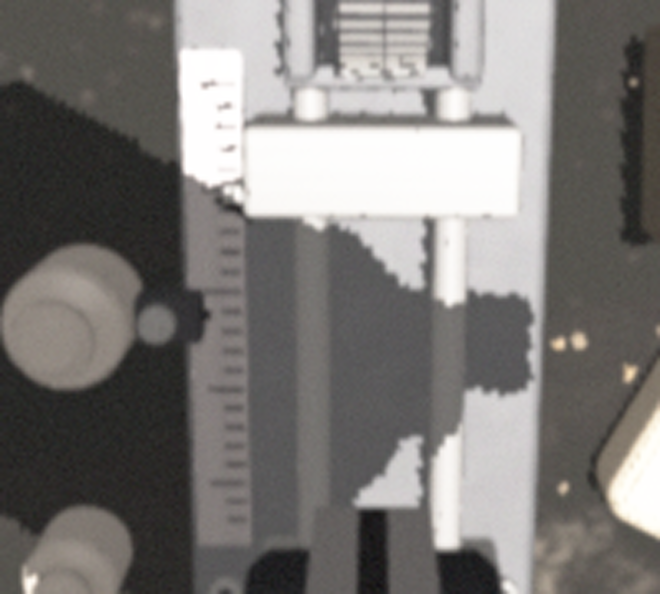

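```bash
cat >> fit.py <<'E'
import pickle
def inv(p):
    d=np.array(p[:2])-t[:2];c,s=np.cos(t[2]),np.sin(t[2]);return np.round([c*d[0]+s*d[1],-s*d[0]+c*d[1],p[2]],4)
def wlab(c,u,v,z,s): print(s,inv(px2z(c,u,v,z)))
E
python3 - <<'E'
from fit import *
c=pickle.load(open('w2c.pkl','rb'));W=lambda x,y:(210+(x+.5)/3.3-.5,130+(y+.5)/3.3-.5)
for x,y,z,s in[(208,313,.019,'mark'),(235,203,.019,'pointer?'),(250,217,.045,'jaw gap edge L'),(518,215,.045,'jaw edge R'),(250,125,.045,'jaw back'),(230,291,.012,'tick'),(230,388,.012,'tick'),(230,483,.012,'tick'),(187,313,.012,'strip L'),(155,323,.027,'screw'),(178,50,.01,'plateL'),(555,50,.01,'plateR'),(190,500,.01,'plateL2'),(537,500,.01,'plateR2')]: wlab(c,*W(x,y),z,s)
p=cv2.imread('pics/w2full.png')[175:235,258:298];cv2.imwrite('pics/w2b.png',cv2.resize(p,None,fx=10,fy=10,interpolation=cv2.INTER_CUBIC))
E
```

```text
mark [-0.0387 -0.0199  0.019 ]
pointer? [-0.0315  0.0068  0.019 ]
jaw gap edge L [-0.0256  0.0081  0.045 ]
jaw edge R [0.0324 0.0087 0.045 ]
jaw back [-0.0251  0.0278  0.045 ]
tick [-0.034  -0.0161  0.012 ]
tick [-0.0347 -0.0411  0.012 ]
tick [-0.0354 -0.0665  0.012 ]
strip L [-0.0448 -0.0217  0.012 ]
screw [-0.0502 -0.0203  0.027 ]
plateL [-0.0448  0.0415  0.01  ]
plateR [0.0437 0.0417 0.01  ]
plateL2 [-0.0461 -0.072   0.01  ]
plateR2 [ 0.0436 -0.0719  0.01  ]
```

View pics/w2b.png

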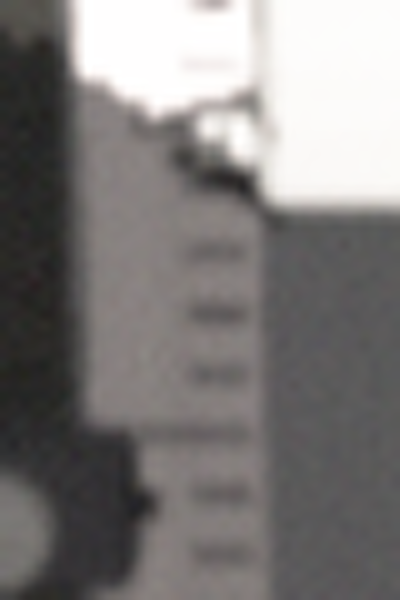

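Mark tip y≈-0.020 and jaw gap face/pointer y≈+0.008 in the gauge frame, leaving ≈28 mm to close (≈98 mm of stroke). Next I'll go over the +y side of the wheel top and descend to just above it.

Call:
arm_command([
  {"claw": 0, "slide": [0.04, -0.001, 0], "spin": 0},
  {"claw": 0, "slide": [0.075, -0.001, 0.03], "spin": 0},
  {"claw": 0, "slide": [0.091, -0.001, 0.07], "spin": 0},
  {"claw": 0, "slide": [0.091, -0.001, 0.097], "spin": 0},
  {"claw": 0, "slide": [0.091, -0.001, 0.097], "spin": 0},
])

```text
time_s: 2.08
position: [0.3964, 0.3712, 0.105]
eef_rot: [-0.001, 0.145, 0.989, -0.001]
contact_force: [-0.7, 0.2, 0.7]
width: 0.002
grip_force: 0.0
```

Run:
```python
from fit import *
slide(g2w(t,np.array([0,.067,.095])))
p,d=get_image('side');slide(g2w(t,np.array([0,.08,.095])))
cv2.imwrite('pics/s2.png',cv2.resize(p[215:325,180:340],None,fx=5,fy=5,interpolation=cv2.INTER_CUBIC))
```

```text
t 2.075 pos [0.3964 0.3712 0.105 ] F [-0.73  0.22  0.66] w 0.0024780905323155845
tcp in gauge [-0.0015  0.0799  0.105 ]
slide [-0.0129  0.0015  0.0099] spin 0.0013665325226303326 tilt [-0.003 -0.003 -1.   ]
t 2.125 pos [0.3975 0.3718 0.1063] F [1.21 0.11 0.34] w -0.00048651991698534663
tcp in gauge [-0.0006  0.0789  0.1063]
slide [0.0011 0.0006 0.0113] spin 0.0005997032392328679 tilt [-0.001 -0.001 -1.   ]
```

View pics/s2.png

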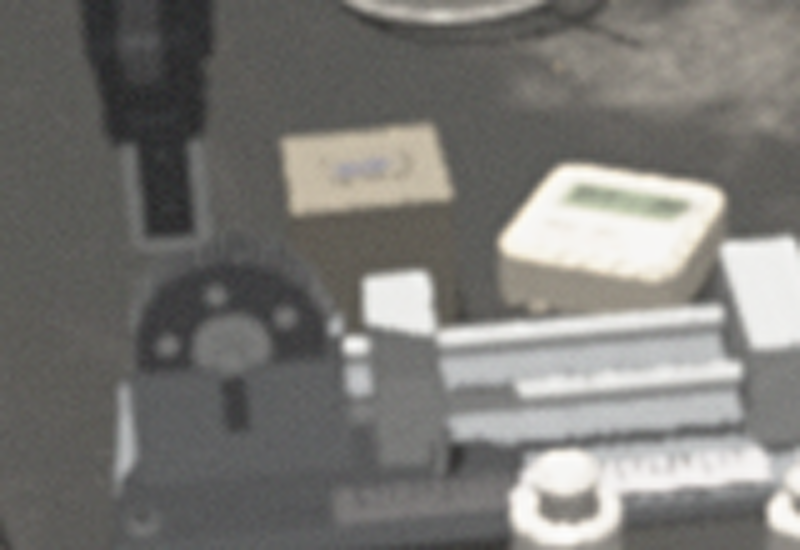

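The finger (at (170,190)) hangs over the +y side of the wheel top, with its tip about 8 mm above the rim. I'll press gently.

Call:
arm_command([
  {"claw": 0, "slide": [0, 0, 0.005], "spin": 0},
  {"claw": 0, "slide": [0, 0, 0.008], "spin": 0},
  {"claw": 0, "slide": [0, 0, 0.0105], "spin": 0},
  {"claw": 0, "slide": [0, 0, 0.0105], "spin": 0},
  {"claw": 0, "slide": [0, 0, 0.0105], "spin": 0},
])

```text
time_s: 2.75
position: [0.3988, 0.3719, 0.0962]
eef_rot: [0.0, 0.146, 0.989, 0.0]
contact_force: [-0.3, 0.8, 4.2]
width: 0.005
grip_force: 1.9
```

Run:
```python
from fit import *
slide(g2w(t,np.array([0,.067,.095])))
```

```text
t 2.75 pos [0.3988 0.3719 0.0962] F [-0.31  0.8   4.23] w 0.004944802738692795
tcp in gauge [-0.0001  0.0777  0.0962]
slide [-0.0107  0.0001  0.0012] spin -0.0006448005085816996 tilt [ 0.001  0.001 -1.   ]
```

Call:
arm_command([
  {"claw": 0, "slide": [-0.003, 0, 0.0008], "spin": 0},
  {"claw": 0, "slide": [-0.006, 0, 0.001], "spin": 0},
  {"claw": 0, "slide": [-0.009, 0, 0.001], "spin": 0},
  {"claw": 0, "slide": [-0.012, 0, 0.001], "spin": 0},
  {"claw": 0, "slide": [-0.015, 0, 0.001], "spin": 0},
])

```text
time_s: 3.38
position: [0.4129, 0.3676, 0.0951]
eef_rot: [-0.0, 0.146, 0.989, 0.0]
contact_force: [-1.1, 1.7, 6.4]
width: 0.003
grip_force: 3.1
```

Call:
arm_command([
  {"claw": 0, "slide": [-0.003, 0, 0], "spin": 0},
  {"claw": 0, "slide": [-0.006, 0, 0], "spin": 0},
  {"claw": 0, "slide": [-0.009, 0, 0], "spin": 0},
  {"claw": 0, "slide": [-0.01, 0, 0], "spin": 0},
  {"claw": 0, "slide": [-0.01, 0, 0], "spin": 0},
])

```text
time_s: 4.0
position: [0.423, 0.3645, 0.0951]
eef_rot: [0.0, 0.146, 0.989, 0.0]
contact_force: [1.8, 0.3, 5.2]
width: 0.001
grip_force: 2.5
```

Call:
arm_command([
  {"claw": 0, "slide": [0, 0, -0.005], "spin": 0},
  {"claw": 0, "slide": [0, 0, -0.012], "spin": 0},
  {"claw": 0, "slide": [0.012, 0, -0.012], "spin": 0},
  {"claw": 0, "slide": [0.025, 0, -0.012], "spin": 0},
  {"claw": 0, "slide": [0.025, 0, -0.012], "spin": 0},
])

```text
time_s: 4.62
position: [0.3964, 0.3723, 0.1066]
eef_rot: [-0.001, 0.145, 0.989, -0.0]
contact_force: [-0.4, 0.5, -0.5]
width: -0.001
grip_force: 0.0
```

Run:
```python
from fit import *
slide(g2w(t,np.array([0,.079,.095])))
c=get_calibration('wrist');p,d=get_image('wrist');pickle.dump(c,open('w3c.pkl','wb'));cv2.imwrite('pics/w3full.png',p)
# jaw height-profile: gap edge from depth in wrist and side image
for n in('side','scene'):
    c=get_calibration(n);p,d=get_image(n);cv2.imwrite(f'pics/{n}3.png',p)
    f,cx,cy=K(c);v,u=np.mgrid[:480,:640];P=np.stack([(u-cx)/f*d,-(v-cy)/f*d,-d,np.ones_like(d)],-1)@np.array(c['cam_to_world']).T
    for dd,tag in((np.load(f'{n}0.npy'),'before'),(d,'now')):
        P=np.stack([(u-cx)/f*dd,-(v-cy)/f*dd,-dd,np.ones_like(dd)],-1)@np.array(c['cam_to_world']).T
        e=P[...,:2]-t[:2];gx=np.cos(t[2])*e[...,0]+np.sin(t[2])*e[...,1];gy=-np.sin(t[2])*e[...,0]+np.cos(t[2])*e[...,1]
        m=(abs(gx)<.025)&(abs(P[...,2]-.045)<.004)&(gy<.038)&(gy>-.06)
        print(n,tag,m.sum(),np.round(np.percentile(gy[m],[3,50,97]),4),np.round(gy[m].mean(),4))
```

```text
t 4.625 pos [0.3964 0.3723 0.1066] F [-0.42  0.54 -0.49] w -0.0013356881743907976
tcp in gauge [-0.0004  0.0801  0.1066]
slide [-0.0012  0.0004  0.0116] spin 0.0021955196409603217 tilt [-0.001 -0.    -1.   ]
side before 257 [0.0093 0.0189 0.0284] 0.0191
side now 257 [0.002  0.0114 0.0212] 0.012
scene before 208 [0.0081 0.0179 0.0274] 0.0181
scene now 225 [0.0014 0.0116 0.0205] 0.0118
```

A 25 mm stroke moved the jaw ≈7 mm, as expected. Two more equal strokes come next.

Call:
arm_command([
  {"claw": 0, "slide": [0, 0, 0.006], "spin": 0},
  {"claw": 0, "slide": [0, 0, 0.009], "spin": 0},
  {"claw": 0, "slide": [0, 0, 0.012], "spin": 0},
  {"claw": 0, "slide": [0, 0, 0.012], "spin": 0},
  {"claw": 0, "slide": [-0.003, 0, 0.012], "spin": 0},
])

```text
time_s: 5.4
position: [0.4009, 0.3707, 0.0949]
eef_rot: [-0.0, 0.146, 0.989, -0.0]
contact_force: [-2.5, -0.8, 5.8]
width: 0.005
grip_force: 3.3
```

Call:
arm_command([
  {"claw": 0, "slide": [-0.003, 0, 0], "spin": 0},
  {"claw": 0, "slide": [-0.006, 0, 0], "spin": 0},
  {"claw": 0, "slide": [-0.009, 0, 0], "spin": 0},
  {"claw": 0, "slide": [-0.012, 0, 0], "spin": 0},
  {"claw": 0, "slide": [-0.015, 0, 0], "spin": 0},
])

```text
time_s: 6.02
position: [0.4156, 0.3662, 0.095]
eef_rot: [-0.0, 0.146, 0.989, -0.0]
contact_force: [-2.1, -1.6, 6.8]
width: -0.005
grip_force: 3.2
```

Call:
arm_command([
  {"claw": 0, "slide": [-0.003, 0, 0], "spin": 0},
  {"claw": 0, "slide": [-0.006, 0, 0], "spin": 0},
  {"claw": 0, "slide": [-0.007, 0, 0], "spin": 0},
  {"claw": 0, "slide": [-0.007, 0, 0], "spin": 0},
  {"claw": 0, "slide": [-0.007, 0, -0.005], "spin": 0},
])

```text
time_s: 6.65
position: [0.4223, 0.3642, 0.0996]
eef_rot: [-0.0, 0.146, 0.989, -0.0]
contact_force: [0.3, -0.2, 0.8]
width: 0.001
grip_force: 0.0
```

Call:
arm_command([
  {"claw": 0, "slide": [0, 0, -0.007], "spin": 0},
  {"claw": 0, "slide": [0.012, 0, -0.007], "spin": 0},
  {"claw": 0, "slide": [0.025, 0, -0.007], "spin": 0},
  {"claw": 0, "slide": [0.025, 0, -0.007], "spin": 0},
  {"claw": 0, "slide": [0.025, 0, -0.004], "spin": 0},
])

```text
time_s: 7.28
position: [0.3985, 0.3718, 0.1038]
eef_rot: [0.0, 0.146, 0.989, 0.0]
contact_force: [-0.3, -0.6, -0.6]
width: 0.001
grip_force: 0.0
```

Call:
arm_command([
  {"claw": 0, "slide": [0, 0, 0.003], "spin": 0},
  {"claw": 0, "slide": [0, 0, 0.006], "spin": 0},
  {"claw": 0, "slide": [0, 0, 0.009], "spin": 0},
  {"claw": 0, "slide": [0, 0, 0.009], "spin": 0},
  {"claw": 0, "slide": [-0.003, 0, 0.009], "spin": 0},
])

```text
time_s: 7.9
position: [0.401, 0.3708, 0.095]
eef_rot: [-0.0, 0.146, 0.989, -0.0]
contact_force: [-2.9, -0.2, 6.9]
width: 0.001
grip_force: 3.2
```

Call:
arm_command([
  {"claw": 0, "slide": [-0.003, 0, 0], "spin": 0},
  {"claw": 0, "slide": [-0.006, 0, 0], "spin": 0},
  {"claw": 0, "slide": [-0.009, 0, 0], "spin": 0},
  {"claw": 0, "slide": [-0.012, 0, 0], "spin": 0},
  {"claw": 0, "slide": [-0.015, 0, 0], "spin": 0},
])

```text
time_s: 8.52
position: [0.4156, 0.3663, 0.095]
eef_rot: [-0.0, 0.146, 0.989, -0.0]
contact_force: [-2.3, -2.0, 6.1]
width: -0.002
grip_force: 3.2
```

Call:
arm_command([
  {"claw": 0, "slide": [-0.003, 0, 0], "spin": 0},
  {"claw": 0, "slide": [-0.006, 0, 0], "spin": 0},
  {"claw": 0, "slide": [-0.007, 0, 0], "spin": 0},
  {"claw": 0, "slide": [-0.007, 0, 0], "spin": 0},
  {"claw": 0, "slide": [-0.007, 0, -0.005], "spin": 0},
])

```text
time_s: 9.15
position: [0.4223, 0.3643, 0.0996]
eef_rot: [-0.0, 0.146, 0.989, -0.0]
contact_force: [0.4, 0.7, 0.4]
width: 0.001
grip_force: 0.0
```

Call:
arm_command([
  {"claw": 0, "slide": [0, 0, -0.03], "spin": 0},
  {"claw": 0, "slide": [-0.03, 0, -0.07], "spin": 0},
  {"claw": 0, "slide": [-0.066, 0, -0.103], "spin": 0},
  {"claw": 0, "slide": [-0.066, 0, -0.103], "spin": 0},
  {"claw": 0, "slide": [-0.066, 0, -0.103], "spin": 0},
])

```text
time_s: 9.78
position: [0.4847, 0.3455, 0.2023]
eef_rot: [-0.001, 0.146, 0.989, -0.0]
contact_force: [-0.6, -0.3, 0.1]
width: 0.002
grip_force: 0.0
```

Run:
```python
from fit import *
slide(g2w(t,np.array([0,.079,.1065])))
c=get_calibration('wrist');p,d=get_image('wrist');pickle.dump(c,open('w4c.pkl','wb'));cv2.imwrite('pics/w4full.png',p)
cv2.imwrite('pics/w4.png',cv2.resize(p[160:250,240:360],None,fx=6,fy=6,interpolation=cv2.INTER_CUBIC))
slide(g2w(t,np.array([0,.079,.1065])))
```

```text
t 9.775 pos [0.4847 0.3455 0.2023] F [-0.56 -0.28  0.13] w 0.0016071154731575675
tcp in gauge [-0.0006 -0.0121  0.2023]
slide [0.091  0.0007 0.0959] spin -0.0002237585894331681 tilt [-0.001 -0.    -1.   ]
t 9.825 pos [0.4841 0.3456 0.2018] F [-1.01  0.28  0.37] w 0.005082673036786839
tcp in gauge [-0.0007 -0.0115  0.2018]
slide [0.0903 0.0009 0.0955] spin 0.0006122215499142088 tilt [-0.002 -0.001 -1.   ]
```

View pics/w4.png

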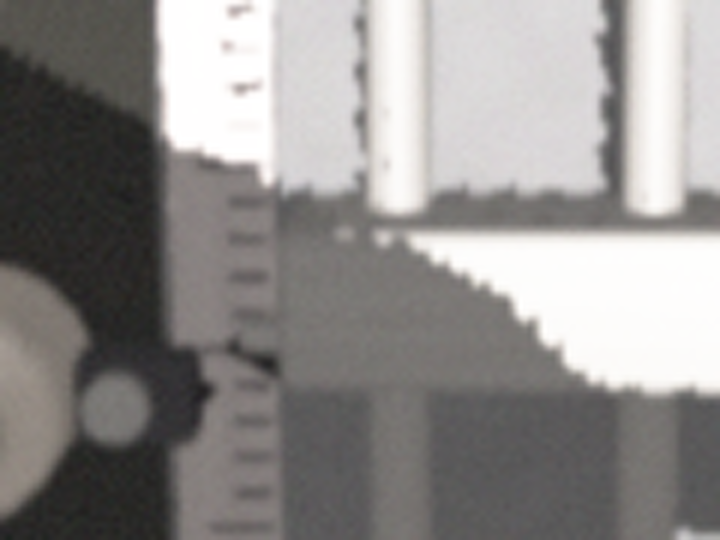

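Run:
```python
from fit import *
c=pickle.load(open('w4c.pkl','rb'));W=lambda x,y:(240+(x+.5)/6-.5,160+(y+.5)/6-.5)
for x,y,z,s in[(211,391,.019,'mark'),(230,345,.019,'pointer tip?'),(275,372,.019,'wedge low'),(285,388,.045,'gap edge L'),(640,390,.045,'gap edge R'),(420,228,.045,'back edge'),(640,231,.045,'back edge'),(250,350,.012,'tick'),(240,527,.012,'tick'),(113,408,.027,'screw')]: wlab(c,*W(x,y),z,s)
c2=pickle.load(open('w2c.pkl','rb'));W2=lambda x,y:(258+(x+.5)/10-.5,175+(y+.5)/10-.5)
for x,y,z,s in[(156,502,.019,'mark'),(177,155,.019,'ptr'),(255,190,.019,'wedge low'),(270,207,.045,'gap edge L'),(220,434,.012,'tick')]: wlab(c2,*W2(x,y),z,s)
```

```text
mark [-0.0384 -0.0203  0.019 ]
pointer tip? [-0.0357 -0.0141  0.019 ]
wedge low [-0.0299 -0.0177  0.019 ]
gap edge L [-0.0262 -0.0133  0.045 ]
gap edge R [ 0.0167 -0.0135  0.045 ]
back edge [-0.0098  0.0063  0.045 ]
back edge [0.0163 0.006  0.045 ]
tick [-0.0339 -0.0164  0.012 ]
tick [-0.0359 -0.0414  0.012 ]
screw [-0.0502 -0.0206  0.027 ]
mark [-0.0383 -0.0201  0.019 ]
ptr [-0.0358  0.0077  0.019 ]
wedge low [-0.0298  0.005   0.019 ]
gap edge L [-0.0262  0.0082  0.045 ]
tick [-0.0338 -0.0162  0.012 ]
```

Pointer y≈-0.0138 and mark y≈-0.0202, so ≈6.4 mm remain, i.e. about 22 mm of stroke.

Call:
arm_command([
  {"claw": 0, "slide": [0.04, 0, 0], "spin": 0},
  {"claw": 0, "slide": [0.075, 0, 0.03], "spin": 0},
  {"claw": 0, "slide": [0.09, 0, 0.07], "spin": 0},
  {"claw": 0, "slide": [0.09, 0, 0.096], "spin": 0},
  {"claw": 0, "slide": [0.09, 0, 0.096], "spin": 0},
])

```text
time_s: 10.45
position: [0.3968, 0.3704, 0.1045]
eef_rot: [-0.002, 0.145, 0.989, -0.002]
contact_force: [0.3, -1.4, 1.4]
width: -0.001
grip_force: 0.0
```

Call:
arm_command([
  {"claw": 0, "slide": [0, 0, 0.006], "spin": 0},
  {"claw": 0, "slide": [0, 0, 0.009], "spin": 0},
  {"claw": 0, "slide": [0, 0, 0.012], "spin": 0},
  {"claw": 0, "slide": [0, 0, 0.012], "spin": 0},
  {"claw": 0, "slide": [0, 0, 0.012], "spin": 0},
])

```text
time_s: 11.08
position: [0.3998, 0.3717, 0.0955]
eef_rot: [0.0, 0.146, 0.989, 0.001]
contact_force: [-0.4, -0.2, 5.7]
width: 0.001
grip_force: 2.6
```

Call:
arm_command([
  {"claw": 0, "slide": [-0.003, 0, 0], "spin": 0},
  {"claw": 0, "slide": [-0.006, 0, 0], "spin": 0},
  {"claw": 0, "slide": [-0.009, 0, 0], "spin": 0},
  {"claw": 0, "slide": [-0.012, 0, 0], "spin": 0},
  {"claw": 0, "slide": [-0.015, 0, 0], "spin": 0},
])

```text
time_s: 11.7
position: [0.4139, 0.3674, 0.0955]
eef_rot: [0.0, 0.146, 0.989, 0.001]
contact_force: [-2.1, -0.0, 5.6]
width: 0.001
grip_force: 2.8
```

Call:
arm_command([
  {"claw": 0, "slide": [-0.003, 0, 0], "spin": 0},
  {"claw": 0, "slide": [-0.006, 0, 0], "spin": 0},
  {"claw": 0, "slide": [-0.007, 0, 0], "spin": 0},
  {"claw": 0, "slide": [-0.007, 0, 0], "spin": 0},
  {"claw": 0, "slide": [-0.007, 0, -0.005], "spin": 0},
])

```text
time_s: 12.32
position: [0.4204, 0.3649, 0.0998]
eef_rot: [-0.0, 0.146, 0.989, -0.0]
contact_force: [-0.1, 0.8, 1.2]
width: 0.001
grip_force: 0.0
```

Call:
arm_command([
  {"claw": 0, "slide": [0, 0, -0.03], "spin": 0},
  {"claw": 0, "slide": [-0.03, 0, -0.07], "spin": 0},
  {"claw": 0, "slide": [-0.07, 0, -0.103], "spin": 0},
  {"claw": 0, "slide": [-0.07, 0, -0.103], "spin": 0},
  {"claw": 0, "slide": [-0.07, 0, -0.103], "spin": 0},
])

```text
time_s: 12.95
position: [0.4865, 0.3447, 0.2022]
eef_rot: [-0.001, 0.146, 0.989, -0.0]
contact_force: [-0.9, -0.6, -1.0]
width: 0.003
grip_force: 0.0
```

Run:
```python
from fit import *
slide(g2w(t,np.array([0,.079,.1065])))
c=get_calibration('wrist');p,d=get_image('wrist');pickle.dump(c,open('w5c.pkl','wb'));cv2.imwrite('pics/w5full.png',p)
cv2.imwrite('pics/w5.png',cv2.resize(p[180:250,245:345],None,fx=8,fy=8,interpolation=cv2.INTER_CUBIC))
slide(g2w(t,np.array([0,.079,.1065])))
```

```text
t 12.95 pos [0.4865 0.3447 0.2022] F [-0.92 -0.6  -0.96] w 0.0027313012379477637
tcp in gauge [-0.0009 -0.0141  0.2022]
slide [0.0929 0.001  0.0958] spin -0.00040858433297771244 tilt [-0.001 -0.001 -1.   ]
t 13.0 pos [0.4859 0.3449 0.2018] F [ 0.53 -0.17 -0.09] w 0.002619051813939724
tcp in gauge [-0.0009 -0.0134  0.2018]
slide [0.0922 0.0011 0.0954] spin 0.000558276254995124 tilt [-0.002 -0.001 -1.   ]
```

View pics/w5.png

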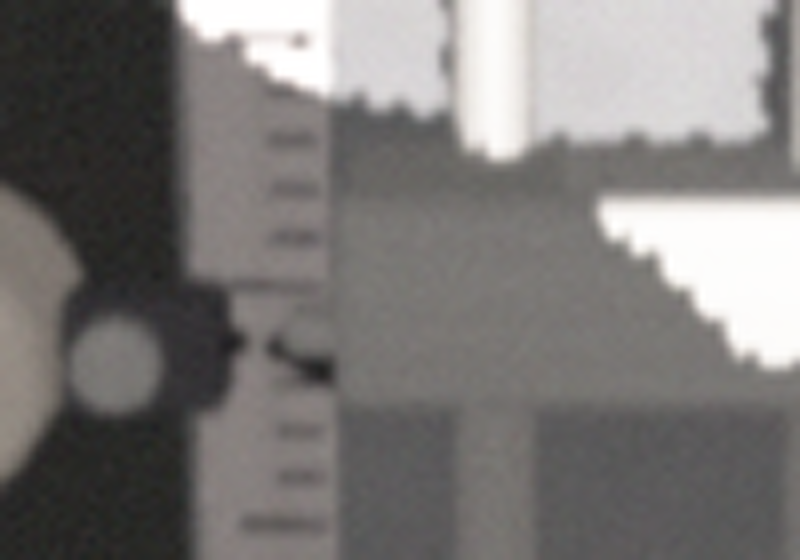

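The mark's tip is at (240,341) and the pointer's tip at (268,343), facing each other. A numeric check and a bystander/clearance check come before handing in.

Run:
```python
from fit import *
c=pickle.load(open('w5c.pkl','rb'));W=lambda x,y:(245+(x+.5)/8-.5,180+(y+.5)/8-.5)
for x,y,z,s in[(241,341,.019,'mark'),(268,343,.019,'pointer'),(345,404,.045,'gap edge L'),(650,405,.045,'gap edge'),(117,361,.027,'screw')]: wlab(c,*W(x,y),z,s)
for n in('side',):
    c=get_calibration(n);p,d=get_image(n);o=cv2.imread(f'pics/{n}3.png');v,u=np.mgrid[:480,:640];f,cx,cy=K(c)
    for dd,tag in((np.load(f'{n}0.npy'),'before'),(d,'now')):
        P=np.stack([(u-cx)/f*dd,-(v-cy)/f*dd,-dd,np.ones_like(dd)],-1)@np.array(c['cam_to_world']).T
        e=P[...,:2]-t[:2];gx=np.cos(t[2])*e[...,0]+np.sin(t[2])*e[...,1];gy=-np.sin(t[2])*e[...,0]+np.cos(t[2])*e[...,1]
        m=(abs(gx)<.025)&(abs(P[...,2]-.045)<.004)&(gy<.038)&(gy>-.06);print(tag,np.round(np.percentile(gy[m],[3,50,97]),4))
        for nm,k in(('weights',(gx<-.05)&(gx>-.12)&(P[...,2]>.008)&(abs(gy)<.13)),('others',(gx>.05)&(gx<.16)&(P[...,2]>.008)&(P[...,2]<.06)&(abs(gy)<.13))): print(nm,k.sum(),np.round([gx[k].mean(),gy[k].mean()],4))
```

```text
mark [-0.0387 -0.0202  0.019 ]
pointer [-0.036  -0.0204  0.019 ]
gap edge L [-0.0262 -0.0197  0.045 ]
gap edge [ 0.0016 -0.0197  0.045 ]
screw [-0.0498 -0.0202  0.027 ]
before [0.0093 0.0189 0.0284]
weights 863 [-0.0803 -0.0456]
others 1968 [ 0.0835 -0.0146]
now [-0.0188 -0.0091  0.0004]
weights 1243 [-0.0735 -0.0354]
others 2072 [ 0.0825 -0.0128]
```

```bash
python3 -c "
from h import *
o=get_obs();print(o['time_s'],o['contact_force'],hand_in())"
```

```text
the job is handed in; nothing more can be done
13.05 [-0.22007276 -0.22545616  0.06609499] None
```

The jaw's pointer stands at the gauge mark within about 0.5 mm by the wrist camera after four wheel strokes; the hand is clear and the job was handed in at 13 s, with no verdict returned.

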